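# Pack the paint bottles and close the crate

### The arm

A 7-joint arm with a two-finger parallel gripper is mounted at the origin on the work surface. World frame = base frame: x ahead of the robot, y to its left, z up, the work surface at z = 0. Lengths are in m, angles in degrees, forces in N, time in s.
With the tool pointing down it reaches from about 0.425 to 0.875 m from the base axis. Payload 4.7 kg.
Tool frame: the origin (TCP) lies at the very end of the fingers, on their centre line; the grasp point (between the pads) lies 19 mm behind it; z points along the fingers, y is the line along which they close (so a half turn about z gives the same grasp; the last joint's range is limited). The gripper opens to 87 mm and grips with 3 to 60 N. Pads are 19 mm wide; open, the fingers measure 117 mm over their backs; the gripper's body (75 mm by 190 mm) begins 51 mm behind the grasp point.
Start: joints at [-67.489, 18.392, -4.016, 83.108, 1.295, 78.541, -3.26], TCP at [0.24, 0.604, 0.223] pointing down, gripper open.
Joint ranges: [-163.93, 163.93], [-17.29, 119.83], [-79.2, 71.16], [3.27, 140.29], [-89.18, 269.18], [5.43, 117.66], [-154.24, 154.24]. Speed limits (degrees/s): [147.25, 147.25, 180, 180, 180, 180, 180].

### API

Orientations are given as [roll, pitch, yaw] about the fixed x, y, z axes, in that order (R = Rz(yaw) Ry(pitch) Rx(roll)).
In Python, from cell import get_obs, eyes, env gives the robot as it stands.
- The arm moves only by the tool servo_tool, never from a script. Its argument "series" is a list that holds one entry, the list of rows, each a list of 7 numbers: the shift along the tool's x, y, z in units of 300 mm (1.0 is 300 mm), then the turn, a rotation vector about the tool's x, y, z in units of pi rad (1.0 is pi rad), then the opening, from 0 (shut) to 1 (fully open). In form: [[[tx, ty, tz, wx, wy, wz, gripper], ...]]. A call has 1 to 12 rows; each row is the pose to reach, as a shift and turn from the pose commanded when the call began, along the tool's axes at that moment, turning the shorter way round; what a row does not reach only later rows make up. A row lasts 1/12 s, in which the tool goes at most 41.7 mm and 7.16 degrees, less where a joint would pass 70% of its speed; a pose out of reach is approached as far as the arm can. A call with a number of a shift or a turn outside -1 to 1 is refused whole. A call with a gripper value outside its range is refused whole. The fingers move at their own pace and stop on an object; "grip_force" is the grip in N (left out, the last holds). Time passes only in rows, so rows that repeat a pose let the fingers close. It gives the time, the measured TCP pose, the force, the opening and the grip force at its end, in the units of the state.
- get_obs(): the state, without advancing time (a new reading comes with each control period).
- eyes.read_camera(name): name is "scene" or "top"; returns a dict with "frame" (480x640x3 uint8, red, green, blue), "depth" (480x640 float32, m along the optical axis (not along the pixel's ray), 0 where there is no reading), "fx", "fy", "cx", "cy" (pixels), "distortion" ([k1, k2, p1, p2, k3] as OpenCV has them; the pictures are not rectified), "origin" and "rotation" of the camera in the world. Camera axes: x right, y down, z forward; pixel columns grow to the right and rows downward; lengths in m; the calibration is good to about 2 mm. A picture is of the moment at which its call begins.
- env.sign_off(): hands the job in; it is judged then, once.
The state is a dict: "time_s": time; "qpos": joint angles; "joint_velocities": joint speeds; "effort": joint torques, N m; "tool_pos": TCP position; "tool_rot": TCP orientation; "force": force on the tool from outside, world axes, zero at the start; "wrist_torque": the same for the moment, N m; "grip_width": finger opening in m; "grasp_force": force on a finger pad.
Only numpy, scipy, OpenCV 4.12 (cv2) and the standard library are available. Lean on these libraries where they do the work, as an engineer would, in place of code of your own. Each camera call takes 0.05 s, during which the arm holds its last target. There are 200 camera calls.

### The job

Pack up the paints: stand the three loose white paint bottles with the grey screw caps upright in the empty compartments of the plywood crate, one to a compartment, right down on its floor, and leave the bottles already in it where they are. Then put the lid board on over the two pins so that it lies flush on both ends of the crate, and let go. Set things down rather than dropping them, knock nothing over and leave everything else on the table where it is.

Things in the scene. Friction and masses are not known exactly. Their poses are not given: they have to be found in the camera images.
- bottle1: white plastic paint bottle with a paper label, standing upright: body 44 mm diameter and straight up to 76 mm, a shoulder narrowing to a ribbed grey screw cap of 26 mm diameter from 92 mm to the top at 125 mm; 0.09 to 0.18 kg. Origin: centre of its underside, z up its axis. One of three that stand loose on the table
- bottle2: white plastic paint bottle with a paper label, standing upright: body 44 mm diameter and straight up to 76 mm, a shoulder narrowing to a ribbed grey screw cap of 26 mm diameter from 92 mm to the top at 125 mm; 0.09 to 0.18 kg. Origin: centre of its underside, z up its axis. One of three that stand loose on the table
- bottle3: white plastic paint bottle with a paper label, standing upright: body 44 mm diameter and straight up to 76 mm, a shoulder narrowing to a ribbed grey screw cap of 26 mm diameter from 92 mm to the top at 125 mm; 0.09 to 0.18 kg. Origin: centre of its underside, z up its axis. One of three that stand loose on the table
- packed1: white plastic paint bottle with a paper label, standing upright: body 44 mm diameter and straight up to 76 mm, a shoulder narrowing to a ribbed grey screw cap of 26 mm diameter from 92 mm to the top at 125 mm; 0.09 to 0.18 kg. Origin: centre of its underside, z up its axis. One of three that stand already in compartments of the crate (any three of the six), with up to 4 mm of play each way
- packed2: white plastic paint bottle with a paper label, standing upright: body 44 mm diameter and straight up to 76 mm, a shoulder narrowing to a ribbed grey screw cap of 26 mm diameter from 92 mm to the top at 125 mm; 0.09 to 0.18 kg. Origin: centre of its underside, z up its axis. One of three that stand already in compartments of the crate (any three of the six), with up to 4 mm of play each way
- packed3: white plastic paint bottle with a paper label, standing upright: body 44 mm diameter and straight up to 76 mm, a shoulder narrowing to a ribbed grey screw cap of 26 mm diameter from 92 mm to the top at 125 mm; 0.09 to 0.18 kg. Origin: centre of its underside, z up its axis. One of three that stand already in compartments of the crate (any three of the six), with up to 4 mm of play each way
- crate: plywood crate, fixed, 188 (x) x 120 mm (y). Origin: centre of underside; floor 6 mm above it. Six compartments 52 x 52 mm, centres at x -56, 0, 56, y -28, 28 mm, parted by 4 mm dividers that end, like the long side walls, 60 mm above the underside. End walls 12 mm thick centred at x -88 and 88 mm, 145 mm high, a pin on each.
- crate_pin_a (a point): foot of the upright wooden pin on the crate's end wall at x = -88, y = 0, z = 145 mm of the crate; pin 8 mm diameter, 16 mm high, tapered over its last 6 mm
- crate_pin_b (a point): foot of the upright wooden pin on the crate's end wall at x = 88, y = 0, z = 145 mm of the crate; pin 8 mm diameter, 16 mm high, tapered over its last 6 mm
- lid: the crate's lid, a plywood board 200 (x) x 124 (y) x 8 mm, flat on the table at the start, with two holes and on its middle a wooden grip bar: 90 mm long in x, 14 mm thick in y, its top 44 mm above the underside; 0.10 to 0.20 kg. Origin: centre of underside. Fits the crate either way round, resting on both end walls
- lid_hole_a (a point): centre of the lid's 11 mm through hole at x = -88, y = 0 mm of the lid, at its underside
- lid_hole_b (a point): centre of the lid's 11 mm through hole at x = 88, y = 0 mm of the lid, at its underside
- pot1: squat paint pot, 50 mm diameter, 59 mm high, black cap, reddish-brown body, loose. Origin: centre of underside
- pot2: squat paint pot, 50 mm diameter, 59 mm high, white cap, grey body, loose. Origin: centre of underside
- can: bare aluminium spray can, 53 mm diameter, 148 mm high with its 44 mm wide grey cap, loose. Origin: centre of underside
- bust: small figure, a bust with a broad dark hat (44 mm wide) on a 46 mm cork, 120 mm high, widest 48 mm, loose. Origin: centre of underside
- cup: empty white plastic cup, 72 mm across the rim, 85 mm high, loose. Origin: centre of underside
- brushpot: glass jar of 68 mm diameter with brushes standing in it, 183 mm high in all, loose. Origin: centre of underside

How it is judged:
By the outcome, as a careful person would: the job done as asked, in the order asked, and still so for the second after the job is handed in, with the robot touching nothing.
It also fails if it takes over 72 s, if anything falls off the work surface, if the arm or the gripper's body presses on something with over 40 N, if the wrist force passes 120 N, or if a joint passes its speed limit or range.

## Working session

There is one attempt and no reset: what is moved stays moved. The work goes in short steps, Python scripts to look and compute and a tool call to move; the robot and the scene stay as the last step left them, time stands still between calls to the robot, and variables do not carry over. Pictures are saved under pics/ and viewed, at most 10 in all, crops included, and the job is handed in when it is done.

Besides the shell and the picture viewer there is one more tool, called after "Emit:" in YAML: its name, and indented under it one key for each argument. servo_tool: Moves the arm, as the interface text tells. Shifts and turns lie within -1 to 1; 1 stands for 300 mm of shift or pi rad of turn. Its arguments: {"type":"object","properties":{"series":{"type":"array"},"grip_force":{"type":"number"}},"required":["series"]}

```bash
mkdir -p pics; ls; cat > h.py <<'E'
import numpy as np, cv2
from cell import get_obs, eyes, env
def cloud(c):
    h,w=c['depth'].shape
    u,v=np.meshgrid(np.arange(w),np.arange(h))
    K=np.array([[c['fx'],0,c['cx']],[0,c['fy'],c['cy']],[0,0,1]])
    p=cv2.undistortPoints(np.stack([u,v],-1).reshape(-1,1,2).astype(np.float64),K,np.array(c['distortion'])).reshape(h,w,2)
    d=c['depth'][...,None]
    P=np.concatenate([p*d,d],-1)
    W=P@np.array(c['rotation']).T+np.array(c['origin'])
    W[c['depth']==0]=np.nan
    return W
E
python3 - <<'E'
from h import *
for n in ('top','scene'):
    c=eyes.read_camera(n); print(n,c['origin'],np.round(c['rotation'],3).tolist(),c['fx'])
    cv2.imwrite(f'pics/{n}0.png',c['frame'][...,::-1]); np.save(f'{n}0.npy',cloud(c))
o=get_obs(); print({k:o[k] for k in('time_s','tool_pos','tool_rot','force','grip_width')})
E
```

```text
pics
top [ 0.44277132 -0.01338255  1.36056287] [-173.58, 0.652, -90.19] 523.2003625575932Traceback (most recent call last):
  File "<stdin>", line 4, in <module>
  File "h.py", line 10, in cloud
    W=P@np.array(c['rotation']).T+np.array(c['origin'])
      ~~~~~~~~~~~~~~~~~~~~~~~~~~~^~~~~~~~~~~~~~~~~~~~~~
ValueError: operands could not be broadcast together with shapes (480,640) (3,)
```

View pics/top0.png

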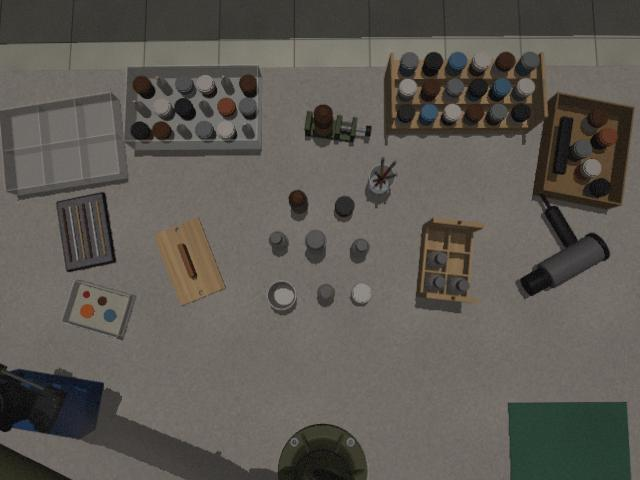

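The top view shows the lid at (190,261), the crate at (448,262), and loose bottle candidates at (278,240), (360,247) and (325,293). The object at (316,241) is likely the can. The packed bottles are at (437,259), (437,283) and (460,285).

```bash
sed -i 's/^import numpy.*/&\nfrom scipy.spatial.transform import Rotation as R/; s/W=P@.*/W=P@R.from_euler("xyz",c["rotation"],degrees=True).as_matrix().T+np.array(c["origin"])/' h.py
python3 - <<'E'
from h import *
for n in ('top','scene'):
    c=eyes.read_camera(n); print(n,c['origin'],c['rotation'],c['fx'])
    cv2.imwrite(f'pics/{n}0.png',c['frame'][...,::-1]); W=cloud(c); np.save(f'{n}0.npy',W)
    if n=='top':
        T=W; cv2.imwrite('pics/crop0.png',cv2.resize(c['frame'][180:310,150:490,::-1],None,fx=2.3,fy=2.3,interpolation=cv2.INTER_CUBIC))
o=get_obs(); print({k:o[k] for k in('time_s','tool_pos','tool_rot','force','grip_width')})
# blobs by height
z=T[...,2]; print('table z',np.nanmedian(z[320:340,200:400]))
for lo,hi in((.02,.3),(.11,.14)):
    m=((z>lo)&(z<hi)).astype(np.uint8); m[:180]=0;m[310:]=0;m[:,:140]=0;m[:,490:]=0
    k,l,s,ce=cv2.connectedComponentsWithStats(m)
    for i in range(1,k):
        if s[i,4]<12: continue
        q=T[l==i]; mx=np.nanpercentile(q[:,2],95); t=q[q[:,2]>mx-.008]
        print(lo,ce[i].round(0),s[i,4],'top z',mx.round(3),'top xy',((t.max(0)+t.min(0))/2)[:2].round(4),'mean',t.mean(0)[:2].round(4),'ext',np.ptp(t,axis=0)[:2].round(3))
E
```

```text
top [ 0.44277132 -0.01338255  1.36056287] [-173.58006399    0.65203916  -90.1897733 ] 523.2003625575932
scene [1.35669601 0.17744941 0.9903502 ] [-137.7756112    -0.27364595  104.5326796 ] 594.0807308284031
{'time_s': 0.15, 'tool_pos': array([0.24023651, 0.60350086, 0.22168267]), 'tool_rot': array([-1.79911709e+02,  6.10862424e-03,  1.58300832e+02]), 'force': array([-0.10605016, -0.84858752, -0.18082928]), 'grip_width': 0.08718259423598852}
table z -0.00028187738502571946
0.02 [380. 186.] 240 top z 0.099 top xy [ 0.6983 -0.1513] mean [ 0.6956 -0.1508] ext [0.027 0.063]
0.02 [298. 201.] 332 top z 0.121 top xy [0.6638 0.0564] mean [0.6631 0.0564] ext [0.034 0.034]
0.02 [344. 206.] 316 top z 0.062 top xy [ 0.653  -0.0602] mean [ 0.6534 -0.0597] ext [0.046 0.048]
0.02 [447. 262.] 3041 top z 0.146 top xy [ 0.5118 -0.3123] mean [ 0.5134 -0.3126] ext [0.196 0.137]
0.02 [316. 242.] 416 top z 0.151 top xy [0.5595 0.0125] mean [0.5594 0.012 ] ext [0.041 0.042]
0.02 [278. 241.] 282 top z 0.127 top xy [0.5659 0.1068] mean [0.5656 0.1069] ext [0.024 0.022]
0.02 [360. 248.] 280 top z 0.127 top xy 
[... 816 characters left out ...]
xt [0.015 0.031]
0.11 [276. 238.] 100 top z 0.129 top xy [0.5659 0.1068] mean [0.5662 0.107 ] ext [0.024 0.022]
0.11 [361. 246.] 97 top z 0.128 top xy [ 0.5468 -0.0985] mean [ 0.547  -0.0974] ext [0.022 0.024]
0.11 [441. 258.] 115 top z 0.135 top xy [ 0.5185 -0.2858] mean [ 0.518 -0.286] ext [0.024 0.025]
0.11 [440. 281.] 114 top z 0.135 top xy [ 0.4623 -0.2809] mean [ 0.4615 -0.2803] ext [0.023 0.026]
0.11 [463. 285.] 111 top z 0.134 top xy [ 0.4528 -0.3341] mean [ 0.4536 -0.334 ] ext [0.023 0.022]
0.11 [326. 292.] 88 top z 0.128 top xy [ 0.4367 -0.0126] mean [ 0.4363 -0.0121] ext [0.021 0.024]
0.11 [425. 294.] 14 top z 0.138 top xy [ 0.4324 -0.2443] mean [ 0.4324 -0.2444] ext [0.005 0.001]
```

View pics/crop0.png

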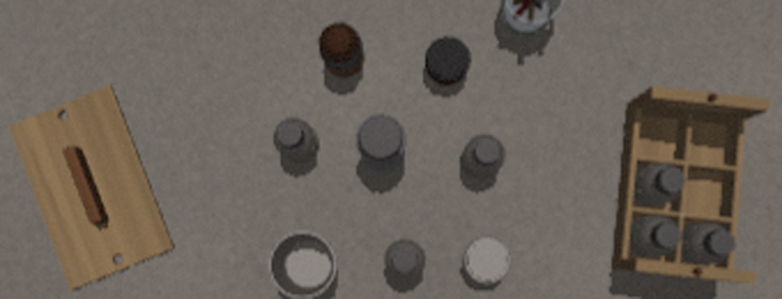

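View pics/scene0.png

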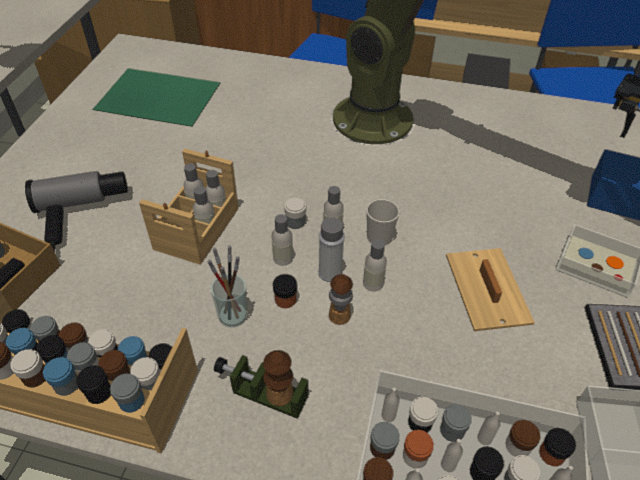

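```bash
python3 - <<'E'
from h import *
a=cv2.imread('pics/top0.png');b=cv2.imread('pics/scene0.png')
f=lambda im,x,y:cv2.resize(im[y:y+100,x:x+100] ,(400,300) if 0 else (400,400),interpolation=cv2.INTER_CUBIC)
g=lambda im,x,y,w,h,s:cv2.resize(im[y:y+h,x:x+w],(w*s,h*s),interpolation=cv2.INTER_CUBIC)
A=g(a,410,210,80,100,4)   # 320x400
B=g(a,150,212,80,100,4)   # 320x400
C=g(b,140,145,100,48,4)   # 400x192
D=g(b,440,240,96,92,4)[:, :]  # 384x368
o=np.zeros((600,800,3),np.uint8)
o[:400,:320]=A
o[:192,320:720]=C
o[200:568,320:704]=D
o=np.clip(o*1.5,0,255).astype(np.uint8)
cv2.imwrite('pics/c1.png',o)
np_=cv2.convertScaleAbs(B,alpha=1.5); cv2.imwrite('pics/c2.png',np_)
E
```

```text
(no output)
```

View pics/c1.png

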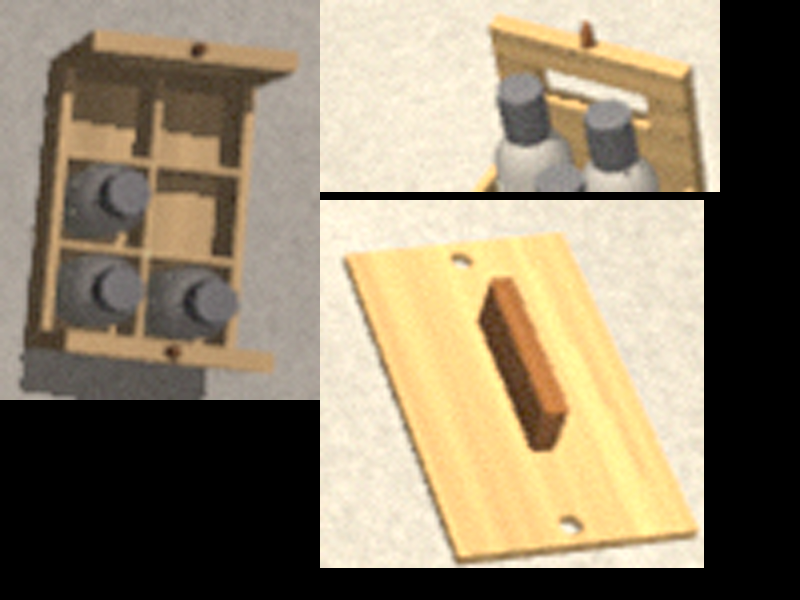

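View pics/c2.png

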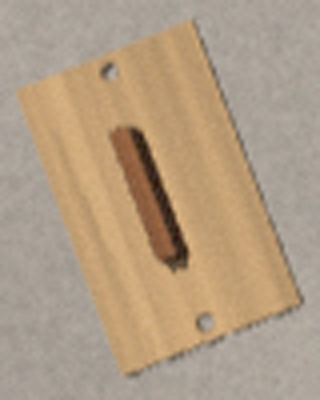

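Crop readings:
- **Crate, top view:** pins at crop (199,47) and (173,352). End-wall corners at (93,31), (300,53), (65,330) and (273,355).
- **Lid, top view:** holes at (109,71) and (204,322). Corners at (18,92), (195,20), (303,303) and (128,376).
- **Scene view:** pin tip at (587,24), lid holes at (461,260) and (571,524).

```bash
cat >> h.py <<'E'
def ray(c,u,v,z):
    K=np.array([[c['fx'],0,c['cx']],[0,c['fy'],c['cy']],[0,0,1]])
    p=cv2.undistortPoints(np.array([[[u,v]]],float),K,np.array(c['distortion'])).ravel()
    d=R.from_euler("xyz",c["rotation"],degrees=True).apply([p[0],p[1],1]); o=np.array(c['origin'])
    return (o+d*(z-o[2])/d[2])[:2]
def fit(model,meas):  # 2D rigid
    m=np.array(model,float);w=np.array(meas); a=m-m.mean(0); b=w-w.mean(0)
    th=np.arctan2((a[:,0]*b[:,1]-a[:,1]*b[:,0]).sum(),(a*b).sum())
    c,s=np.cos(th),np.sin(th);Rm=np.array([[c,-s],[s,c]]); t=w.mean(0)-Rm@m.mean(0)
    return t,np.degrees(th),(w-(m@Rm.T+t))
E
python3 - <<'E'
from h import *
c=eyes.read_camera('top');s=eyes.read_camera('scene')
q=lambda x,y,ox,oy:((x+.5)/4-.5+ox,(y+.5)/4-.5+oy)
T=lambda x,y,z,o=(410,210):ray(c,*q(x,y,*o),z)
pins=[T(199,46,.159),T(173,351,.159)]
print('pins',pins,np.linalg.norm(pins[0]-pins[1]))
# crate x axis: +x -> far
print('crate pins',*fit([(.088,0),(-.088,0)],pins)); 
print('crate corners',*fit([(.094,.06),(.094,-.06),(-.082,.06),(-.082,-.06)],[T(93,31,.145),T(300,53,.145),T(65,330,.145),T(273,355,.145)]))
L=(150,212)
print('lid top',*fit([(.088,0),(-.088,0),(.1,.062),(.1,-.062),(-.1,-.062),(-.1,.062)],[T(109,71,.008,L),T(204,322,.008,L),T(18,92,.008,L),T(195,20,.008,L),T(303,303,.008,L),T(128,376,.008,L)]))
S=lambda x,y,z,ox,oy,dx,dy:ray(s,*q(x-dx,y-dy,ox,oy),z)
print('lid scene holes',S(461,260,.008,440,240,320,200),S(571,524,.008,440,240,320,200))
print('pin near scene',S(587,24,.161,140,145,320,0))
for n,p in(('b1',(.566,.107)),('b2',(.5465,-.098)),('b3',(.4365,-.0122))): print(n,np.hypot(*p))
# bottle caps by scene depth
W=cloud(s)
for p in ((.566,.107),(.5465,-.098),(.4365,-.0122)):
    m=(np.hypot(W[...,0]-p[0],W[...,1]-p[1])<.025)&(W[...,2]>.117); t=W[m]; print(m.sum(),t.mean(0).round(4),((t.max(0)+t.min(0))/2).round(4),np.ptp(t,axis=0).round(3))
    m=(np.hypot(W[...,0]-p[0],W[...,1]-p[1])<.035)&(W[...,2]>.01)&(W[...,2]<.07); t=W[m][:,:2]
    # circle r=.022 fit
    from scipy.optimize import least_squares
    r=least_squares(lambda x:np.hypot(*(t-x).T)-.022,p,loss='soft_l1',f_scale=.002); print(' body',r.x.round(4))
E
```

```text
pins [array([ 0.59958311, -0.32188779]), array([ 0.42464674, -0.30142901])] 0.17612863265420484
crate pins [ 0.51211493 -0.3116584 ] -6.670433075507493 [[ 6.38809521e-05 -7.47086915e-06]
 [-6.38809521e-05  7.47086915e-06]]
crate corners [ 0.51058595 -0.31262145] -6.929407847159841 [[-5.87712367e-04  6.77491228e-04]
 [ 3.52843626e-04 -9.18347130e-04]
 [ 3.05664550e-04  2.52888455e-04]
 [-7.07958091e-05 -1.20325530e-05]]
lid top [0.51905876 0.34170006] 22.241292176767562 [[ 5.69140260e-04  1.63137031e-03]
 [ 2.90797509e-04  2.25741252e-03]
 [-6.13954309e-04 -7.66136054e-04]
 [-6.36658466e-04 -1.28652632e-03]
 [-3.58299916e-05  3.22598115e-04]
 [ 4.26504997e-04 -2.15871858e-03]]
lid scene holes [0.43906149 0.31092124] [0.60214841 0.37702835]
pin near scene [ 0.42628457 -0.30099646]
b1 0.576025173061039
b2 0.5552172998025188
b3 0.43667045927106174
140 [0.5708 0.1091 0.1241] [0.5688 0.1085 0.1232] [0.027 0.026 0.012]
 body [0.5676 0.1087]
126 [ 0.5524 -0.0949  0.1243] [ 0.5506 -0.0952  0.1237] [0.029 0.027 0.013]
 body [ 0.5492 -0.0958]
113 [ 0.4411 -0.0096  0.124 ] [ 0.4383 -0.0104  0.124 ] [0.029 0.027 0.014]
 body [ 0.437  -0.0104]
```

Emit:
servo_tool:
  series:
    - [[-0.1,-0.07,-0.01,0,0,-0.01,0.6],[-0.2,-0.14,-0.02,0,0,-0.02,0.6],[-0.3,-0.21,-0.03,0,0,-0.03,0.6],[-0.4,-0.28,-0.04,0,0,-0.04,0.6],[-0.5,-0.35,-0.05,0,0,-0.05,0.6],[-0.6,-0.42,-0.06,0,0,-0.06,0.6],[-0.7,-0.49,-0.06,0,0,-0.07,0.6],[-0.8,-0.56,-0.06,0,0,-0.08,0.6],[-0.9,-0.63,-0.06,0,0,-0.0833,0.6],[-1,-0.7,-0.06,0,0,-0.0833,0.6],[-1,-0.7,-0.06,0,0,-0.0833,0.6],[-1,-0.7,-0.06,0,0,-0.0833,0.6]]
  grip_force: 15

```text
time_s: 1.25
tool_pos: [0.443, 0.2954, 0.2408]
tool_rot: [180.0, 0.0, 173.0]
force: [-0.4, 1.2, -0.6]
grip_width: 0.0527
grasp_force: 0.0
```

```bash
cat > to.py <<'E'
import sys; from h import *
# python3 to.py x y z yaw [x y z yaw ...]: shift (units) from measured pose / then from each waypoint
o=get_obs(); p=np.array(o['tool_pos']); r=R.from_euler('xyz',o['tool_rot'],degrees=True)
a=np.array(sys.argv[1:],float).reshape(-1,4)
print('t',o['time_s'],'pos',p.round(4),'rot',np.round(o['tool_rot'],2),'F',np.round(o['force'],1),'w',round(o['grip_width'],4))
for t in a:
    rt=R.from_euler('xyz',[180,0,t[3]],degrees=True)
    print(t,np.r_[r.inv().apply(t[:3]-p)/.3,(r.inv()*rt).as_rotvec()/np.pi].round(4)); p,r=t[:3],rt
E
python3 to.py .567 .108 .2 173.3  .567 .108 .094 173.3  .567 .108 .26 173.3 .5643 -.3463 .26 173.3 .5643 -.3463 .101 173.3  .5643 -.3463 .25 173.3  .548 -.0965 .2 173.3 .548 -.0965 .094 173.3 .548 -.0965 .26 173.3 .5709 -.2907 .26 173.3  .5709 -.2907 .101 173.3 .5709 -.2907 .25 173.3 .437 -.0112 .2 173.3 .437 -.0112 .094 173.3 .437 -.0112 .26 173.3 .5087 -.3398 .26 173.3 .5087 -.3398 .101 173.3
```

```text
t 1.25 pos [0.443  0.2954 0.2408] rot [1.7999e+02 3.0000e-02 1.7296e+02] F [-0.4  1.2 -0.6] w 0.0527
[5.670e-01 1.080e-01 2.000e-01 1.733e+02] [-4.867e-01 -5.694e-01  1.360e-01  1.000e-04  1.000e-04 -1.900e-03]
[5.670e-01 1.080e-01 9.400e-02 1.733e+02] [ 0.     -0.      0.3533  0.      0.      0.    ]
[5.670e-01 1.080e-01 2.600e-01 1.733e+02] [-0.      0.     -0.5533  0.      0.      0.    ]
[  0.5643  -0.3463   0.26   173.3   ] [-0.1677 -1.505  -0.      0.      0.      0.    ]
[ 5.643e-01 -3.463e-01  1.010e-01  1.733e+02] [ 0.   -0.    0.53  0.    0.    0.  ]
[  0.5643  -0.3463   0.25   173.3   ] [-0.      0.     -0.4967  0.      0.      0.    ]
[ 5.480e-01 -9.650e-02  2.000e-01  1.733e+02] [0.1511 0.8206 0.1667 0.     0.     0.    ]
[ 5.480e-01 -9.650e-02  9.400e-02  1.733e+02] [ 0.     -0.      0.3533  0.      0.      0.    ]
[ 5.480e-01 -9.650e-02  2.600e-01  1.733e+02] [-0.      0.     -0.5533  0.      0.      0.    ]
[  0.5709  -0.2907   0.26   173.3   ] [-0.1513 -0.634  -0.      0.      0.      0.    ]
[ 5.709e-01 -2.907e-01  1.010e-01  1.733e+02] [ 0.   -0.    0.53  0.    0.    0.  ]
[  0.5709  -0.2907   0.25   173.3   ] [-0.      0.     -0.4967  0.      0.      0.    ]
[ 4.370e-01 -1.120e-02  2.000e-01  1.733e+02] [0.552  0.8732 0.1667 0.     0.     0.    ]
[ 4.370e-01 -1.120e-02  9.400e-02  1.733e+02] [ 0.     -0.      0.3533  0.      0.      0.    ]
[ 4.370e-01 -1.120e-02  2.600e-01  1.733e+02] [-0.      0.     -0.5533  0.      0.      0.    ]
[  0.5087  -0.3398   0.26   173.3   ] [-0.3652 -1.06   -0.      0.      0.      0.    ]
[ 5.087e-01 -3.398e-01  1.010e-01  1.733e+02] [ 0.   -0.    0.53  0.    0.    0.  ]
```

Emit:
servo_tool:
  series:
    - [[-0.08,-0.09,0.02,0,0,-0.002,0.6],[-0.16,-0.19,0.04,0,0,-0.002,0.6],[-0.24,-0.28,0.06,0,0,-0.002,0.6],[-0.33,-0.38,0.08,0,0,-0.002,0.6],[-0.41,-0.47,0.1,0,0,-0.002,0.6],[-0.487,-0.569,0.136,0,0,-0.002,0.6],[-0.487,-0.569,0.136,0,0,-0.002,0.6],[-0.487,-0.569,0.2,0,0,-0.002,0.6],[-0.487,-0.569,0.27,0,0,-0.002,0.6],[-0.487,-0.569,0.3,0,0,-0.002,0.6]]

```text
time_s: 2.08
tool_pos: [0.5648, 0.1128, 0.1478]
tool_rot: [-180.0, -0.2, 173.8]
force: [-1.2, 0.2, 0.4]
grip_width: 0.0522
grasp_force: 0.0
```

```bash
python3 to.py .567 .108 .094 173.3; python3 - <<'E'
from h import *
c=eyes.read_camera('scene');a=c['frame'][180:300,300:460,::-1]
b=eyes.read_camera('top')['frame'][190:310,220:380,::-1]
cv2.imwrite('pics/g1.png',cv2.resize(np.vstack([a,b]),None,fx=2.5,fy=2.5))
E
```

```text
t 2.0833 pos [0.5648 0.1128 0.1478] rot [-179.96   -0.22  173.76] F [-1.2  0.2  0.4] w 0.0522
[5.670e-01 1.080e-01 9.400e-02 1.733e+02] [-0.0097 -0.0151  0.1793 -0.0002 -0.0012  0.0026]
```

View pics/g1.png

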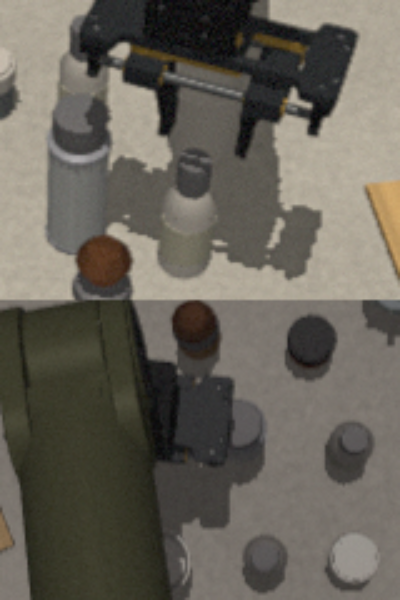

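The fingers straddle bottle1 (cap about (195,170) in the crop) and are clear of the can.

Emit:
servo_tool:
  series:
    - [[0,0,0.05,0,0,0,0.6],[0,0,0.1,0,0,0,0.6],[0,0,0.15,0,0,0,0.6],[0,0,0.187,0,0,0,0.6],[0,0,0.187,0,0,0,0.6],[0,0,0.187,0,0,0,0.6],[0,0,0.187,0,0,0,0],[0,0,0.187,0,0,0,0],[0,0,0.187,0,0,0,0],[0,0,0.187,0,0,0,0],[0,0,0.187,0,0,0,0],[0,0,0.187,0,0,0,0]]

```text
time_s: 3.18
tool_pos: [0.5668, 0.1112, 0.0948]
tool_rot: [180.0, 0.0, 173.6]
force: [-0.1, -0.0, 1.4]
grip_width: 0.0255
grasp_force: 14.9
```

Emit:
servo_tool:
  series:
    - [[0,0,-0.04,0,0,0,0],[0,0,-0.1,0,0,0,0],[0,0,-0.2,0,0,0,0],[0,0,-0.3,0,0,0,0],[0,0,-0.4,0,0,0,0],[0,0,-0.5,0,0,0,0],[0,0,-0.56,0,0,0,0],[-0.01,-0.06,-0.56,0,0,0,0],[-0.02,-0.15,-0.56,0,0,0,0],[-0.03,-0.25,-0.56,0,0,0,0],[-0.04,-0.35,-0.56,0,0,0,0],[-0.05,-0.45,-0.56,0,0,0,0]]

```text
time_s: 4.18
tool_pos: [0.5662, -0.0258, 0.2632]
tool_rot: [180.0, 0.0, 173.7]
force: [0.1, 0.4, -1.2]
grip_width: 0.0258
grasp_force: 14.9
```

```bash
python3 to.py .5643 -.3463 .26 173.3
```

```text
t 4.1833 pos [ 0.5662 -0.0258  0.2632] rot [1.7998e+02 2.0000e-02 1.7368e+02] F [ 0.1  0.4 -1.2] w 0.0258
[  0.5643  -0.3463   0.26   173.3   ] [-1.1140e-01 -1.0625e+00  1.0300e-02  1.0000e-04  1.0000e-04  2.1000e-03]
```

Emit:
servo_tool:
  series:
    - [[-0.01,-0.1,0,0,0,0,0],[-0.02,-0.2,0,0,0,0,0],[-0.03,-0.3,0,0,0,0,0],[-0.04,-0.4,0,0,0,0,0],[-0.05,-0.5,0,0,0,0,0],[-0.06,-0.6,0,0,0,0,0],[-0.07,-0.7,0,0,0,0,0],[-0.085,-0.8,0,0,0,0,0],[-0.1,-0.88,0,0,0,0,0],[-0.11,-0.95,0,0,0,0,0],[-0.118,-1,0,0,0,0,0],[-0.118,-1,0,0,0,0,0]]

```text
time_s: 5.18
tool_pos: [0.5668, -0.3312, 0.2628]
tool_rot: [-179.8, -0.0, 173.3]
force: [-0.1, 0.2, -1.1]
grip_width: 0.0258
grasp_force: 14.9
```

Emit:
servo_tool:
  series:
    - [[0,-0.05,0,0,0,0,0],[0,-0.05,0,0,0,0,0],[0,-0.05,0,0,0,0,0]]

```text
time_s: 5.43
tool_pos: [0.5667, -0.3412, 0.2627]
tool_rot: [180.0, -0.0, 173.6]
force: [0.3, 0.6, 0.1]
grip_width: 0.0252
grasp_force: 14.9
```

```bash
python3 to.py .5643 -.3463 .101 173.3; python3 - <<'E'
from h import *
c=eyes.read_camera('top');W=cloud(c)
a=c['frame'][205:325,390:500,::-1]
s=eyes.read_camera('scene')['frame'][120:270,130:260,::-1]
z=lambda i:cv2.resize(i,(400,440*1))
cv2.imwrite('pics/g2.png',cv2.convertScaleAbs(np.hstack([z(a),cv2.resize(s,(380,440))]),alpha=1.4))
E
```

```text
t 5.4333 pos [ 0.5667 -0.3412  0.2627] rot [ 1.7997e+02 -1.0000e-02  1.7361e+02] F [0.3 0.6 0.1] w 0.0252
[ 5.643e-01 -3.463e-01  1.010e-01  1.733e+02] [ 5.90e-03 -1.80e-02  5.39e-01  1.00e-04 -1.00e-04  1.70e-03]
```

View pics/g2.png

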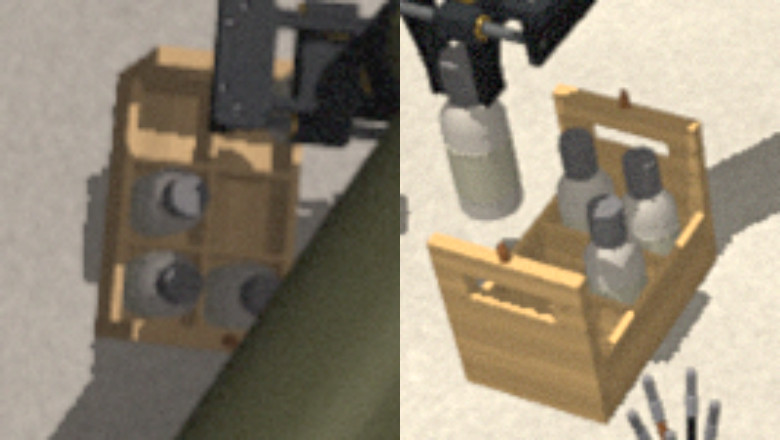

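The bottle hangs upright above the crate's right-far compartment. I'll measure where its body hangs before lowering it.

```bash
cat > body.py <<'E'
import sys; from h import *
from scipy.optimize import least_squares
x,y,z0,z1=map(float,sys.argv[1:5]); W=cloud(eyes.read_camera('scene'))
m=(np.hypot(W[...,0]-x,W[...,1]-y)<.035)&(W[...,2]>z0)&(W[...,2]<z1); t=W[m][:,:2]
print('body',len(t),least_squares(lambda q:np.hypot(*(t-q).T)-.022,(x,y),loss='soft_l1',f_scale=.002).x.round(4))
E
python3 body.py .5667 -.3412 .18 .235
```

```text
body 491 [ 0.5688 -0.3409]
```

Emit:
servo_tool:
  series:
    - [[0.005,-0.017,0,0,0,0.002,0],[0.005,-0.017,0,0,0,0.002,0],[0.005,-0.017,0.06,0,0,0.002,0],[0.005,-0.017,0.13,0,0,0.002,0],[0.005,-0.017,0.2,0,0,0.002,0],[0.005,-0.017,0.27,0,0,0.002,0],[0.005,-0.017,0.34,0,0,0.002,0],[0.005,-0.017,0.4,0,0,0.002,0],[0.005,-0.017,0.45,0,0,0.002,0],[0.005,-0.017,0.49,0,0,0.002,0],[0.005,-0.017,0.51,0,0,0.002,0],[0.005,-0.017,0.52,0,0,0.002,0]]

```text
time_s: 6.58
tool_pos: [0.5646, -0.3461, 0.1056]
tool_rot: [180.0, -0.1, 173.3]
force: [-0.3, 0.4, -0.8]
grip_width: 0.0255
grasp_force: 14.9
```

Emit:
servo_tool:
  series:
    - [[0,0,0.005,0,0,0,0],[0,0,0.01,0,0,0,0],[0,0,0.015,0,0,0,0],[0,0,0.02,0,0,0,0],[0,0,0.02,0,0,0,0]]

```text
time_s: 7.0
tool_pos: [0.5653, -0.3467, 0.101]
tool_rot: [-180.0, 0.1, 173.3]
force: [-0.3, -0.3, -1.4]
grip_width: 0.0254
grasp_force: 14.9
```

Emit:
servo_tool:
  series:
    - [[0,0,0.003,0,0,0,0],[0,0,0.006,0,0,0,0],[0,0,0.006,0,0,0,0]]

```text
time_s: 7.25
tool_pos: [0.5656, -0.3477, 0.1005]
tool_rot: [-179.9, 0.2, 173.3]
force: [-0.1, -1.2, 5.3]
grip_width: 0.0254
grasp_force: 15.0
```

Emit:
servo_tool:
  series:
    - [[0,0,0,0,0,0,0.45],[0,0,0,0,0,0,0.45],[0,0,0,0,0,0,0.45],[0,0,-0.03,0,0,0,0.45],[0,0,-0.08,0,0,0,0.45],[0,0,-0.16,0,0,0,0.45],[0,0,-0.26,0,0,0,0.45],[0,0,-0.36,0,0,0,0.45],[0,0,-0.43,0,0,0,0.45],[0.02,0.1,-0.43,0,0,0,0.45],[0.04,0.2,-0.43,0,0,0,0.45],[0.06,0.3,-0.43,0,0,0,0.45]]

```text
time_s: 8.25
tool_pos: [0.5573, -0.2545, 0.2286]
tool_rot: [-180.0, 0.1, 173.2]
force: [0.6, 0.5, 0.6]
grip_width: 0.0393
grasp_force: 0.0
```

```bash
python3 to.py .548 -.0965 .145 173.3;python3 body.py .567 -.346 .065 .082
```

```text
t 8.25 pos [ 0.5573 -0.2545  0.2286] rot [-1.7999e+02  7.0000e-02  1.7319e+02] F [0.6 0.5 0.6] w 0.0393
[ 5.480e-01 -9.650e-02  1.450e-01  1.733e+02] [ 9.370e-02  5.194e-01  2.786e-01 -1.000e-04  4.000e-04 -6.000e-04]
body 21 [ 0.5785 -0.3484]
```

Emit:
servo_tool:
  series:
    - [[0.02,0.1,0,0,0,0,0.55],[0.04,0.2,0,0,0,0,0.55],[0.06,0.3,0,0,0,0,0.55],[0.075,0.4,0,0,0,0,0.55],[0.09,0.47,0.03,0,0,0,0.55],[0.093,0.51,0.08,0,0,0,0.55],[0.093,0.51,0.16,0,0,0,0.55],[0.093,0.51,0.22,0,0,0,0.55],[0.093,0.51,0.24,0,0,0,0.55],[0.093,0.51,0.24,0,0,0,0.55],[0.093,0.51,0.24,0,0,0,0.55]]

```text
time_s: 9.22
tool_pos: [0.548, -0.1002, 0.1564]
tool_rot: [-180.0, 0.0, 173.3]
force: [0.3, -0.1, 0.1]
grip_width: 0.0479
grasp_force: 0.0
```

```bash
python3 to.py .548 -.0965 .095 173.3
```

```text
t 9.2167 pos [ 0.548  -0.1002  0.1564] rot [-1.7999e+02  3.0000e-02  1.7326e+02] F [ 0.3 -0.1  0.1] w 0.0479
[ 5.480e-01 -9.650e-02  9.500e-02  1.733e+02] [ 1.700e-03  1.210e-02  2.047e-01 -0.000e+00  2.000e-04 -2.000e-04]
```

Emit:
servo_tool:
  series:
    - [[0,0.012,0.03,0,0,0,0.55],[0,0.012,0.08,0,0,0,0.55],[0,0.012,0.13,0,0,0,0.55],[0,0.012,0.17,0,0,0,0.55],[0,0.012,0.2,0,0,0,0.55],[0,0.012,0.203,0,0,0,0.55],[0,0.012,0.203,0,0,0,0],[0,0.012,0.203,0,0,0,0],[0,0.012,0.203,0,0,0,0],[0,0.012,0.203,0,0,0,0],[0,0.012,0.203,0,0,0,0],[0,0.012,0.203,0,0,0,0]]

```text
time_s: 10.22
tool_pos: [0.5487, -0.0962, 0.0955]
tool_rot: [180.0, 0.1, 173.3]
force: [0.3, 0.2, 3.3]
grip_width: 0.0254
grasp_force: 15.0
```

Emit:
servo_tool:
  series:
    - [[0,0,-0.04,0,0,0,0],[0,0,-0.1,0,0,0,0],[0,0,-0.2,0,0,0,0],[0,0,-0.3,0,0,0,0],[0,0,-0.4,0,0,0,0],[0,0,-0.5,0,0,0,0],[0,0,-0.56,0,0,0,0],[-0.02,-0.06,-0.56,0,0,0,0],[-0.04,-0.15,-0.56,0,0,0,0],[-0.06,-0.25,-0.56,0,0,0,0],[-0.08,-0.35,-0.56,0,0,0,0],[-0.1,-0.42,-0.56,0,0,0,0]]

```text
time_s: 11.22
tool_pos: [0.5622, -0.2282, 0.2638]
tool_rot: [-179.9, 0.0, 173.1]
force: [0.2, -1.0, -0.2]
grip_width: 0.0257
grasp_force: 15.0
```

```bash
python3 to.py .571 -.2907 .263 173.3
```

```text
t 11.2167 pos [ 0.5622 -0.2282  0.2638] rot [-1.7992e+02  3.0000e-02  1.7314e+02] F [ 0.2 -1.  -0.2] w 0.0257
[  0.571   -0.2907   0.263  173.3   ] [-5.390e-02 -2.034e-01  2.900e-03 -5.000e-04  2.000e-04 -9.000e-04]
```

Emit:
servo_tool:
  series:
    - [[-0.02,-0.08,0,0,0,0,0],[-0.04,-0.15,0,0,0,0,0],[-0.05,-0.19,0,0,0,0,0],[-0.052,-0.195,0,0,0,0,0],[-0.052,-0.195,0,0,0,0,0],[-0.052,-0.195,0,0,0,0,0],[-0.052,-0.195,0,0,0,0,0]]

```text
time_s: 11.8
tool_pos: [0.5724, -0.2826, 0.2629]
tool_rot: [179.9, 0.0, 173.4]
force: [-0.4, -0.1, -1.1]
grip_width: 0.0252
grasp_force: 15.0
```

```bash
python3 to.py .571 -.2907 .102 173.3; python3 body.py .571 -.29 .18 .235
```

```text
t 11.8 pos [ 0.5724 -0.2826  0.2629] rot [1.7992e+02 1.0000e-02 1.7344e+02] F [-0.4 -0.1 -1.1] w 0.0252
[ 5.710e-01 -2.907e-01  1.020e-01  1.733e+02] [ 1.500e-03 -2.800e-02  5.361e-01  5.000e-04  0.000e+00  8.000e-04]
body 486 [ 0.573  -0.2822]
```

Emit:
servo_tool:
  series:
    - [[0.002,-0.014,0,0,0,0,0],[0.002,-0.028,0,0,0,0,0],[0.002,-0.028,0.05,0,0,0,0],[0.002,-0.028,0.13,0,0,0,0],[0.002,-0.028,0.2,0,0,0,0],[0.002,-0.028,0.27,0,0,0,0],[0.002,-0.028,0.34,0,0,0,0],[0.002,-0.028,0.4,0,0,0,0],[0.002,-0.028,0.45,0,0,0,0],[0.002,-0.028,0.49,0,0,0,0],[0.002,-0.028,0.51,0,0,0,0],[0.002,-0.028,0.52,0,0,0,0]]

```text
time_s: 12.85
tool_pos: [0.5699, -0.2929, 0.1059]
tool_rot: [180.0, -0.1, 173.3]
force: [-0.1, -0.5, -0.4]
grip_width: 0.0255
grasp_force: 15.0
```

Emit:
servo_tool:
  series:
    - [[0,0,0.005,0,0,0,0],[0,0,0.01,0,0,0,0],[0,0,0.015,0,0,0,0],[0,0,0.018,0,0,0,0],[0,0,0.02,0,0,0,0],[0,0,0.02,0,0,0,0]]

```text
time_s: 13.35
tool_pos: [0.5707, -0.2932, 0.1016]
tool_rot: [-180.0, 0.1, 173.3]
force: [-1.5, 0.2, 1.5]
grip_width: 0.0251
grasp_force: 15.0
```

Emit:
servo_tool:
  series:
    - [[0,0.004,0.003,0,0,0,0],[0,0.006,0.006,0,0,0,0],[0,0.006,0.006,0,0,0,0]]

```text
time_s: 13.6
tool_pos: [0.5714, -0.2929, 0.1015]
tool_rot: [-179.9, 0.2, 173.3]
force: [-2.3, -0.6, 9.4]
grip_width: 0.0256
grasp_force: 15.0
```

Emit:
servo_tool:
  series:
    - [[0,0,-0.003,0,0,0,0.45],[0,0,-0.003,0,0,0,0.45],[0,0,-0.003,0,0,0,0.45],[0,0,-0.03,0,0,0,0.45],[0,0,-0.08,0,0,0,0.45],[0,0,-0.16,0,0,0,0.45],[0,0,-0.26,0,0,0,0.45],[0,0,-0.36,0,0,0,0.45],[0,0,-0.43,0,0,0,0.45],[0.05,0.08,-0.43,0,0,0,0.45],[0.1,0.16,-0.43,0,0,0,0.45],[0.16,0.25,-0.43,0,0,0,0.45]]

```text
time_s: 14.6
tool_pos: [0.5313, -0.2112, 0.2285]
tool_rot: [-179.9, 0.1, 173.2]
force: [0.4, 0.9, 0.1]
grip_width: 0.0389
grasp_force: 0.0
```

```bash
python3 to.py .437 -.0112 .15 173.3
```

```text
t 14.6 pos [ 0.5313 -0.2112  0.2285] rot [-1.7995e+02  5.0000e-02  1.7319e+02] F [0.4 0.9 0.1] w 0.0389
[ 4.370e-01 -1.120e-02  1.500e-01  1.733e+02] [ 3.914e-01  6.250e-01  2.607e-01 -3.000e-04  3.000e-04 -6.000e-04]
```

Emit:
servo_tool:
  series:
    - [[0.06,0.09,0,0,0,0,0.55],[0.12,0.18,0,0,0,0,0.55],[0.18,0.27,0,0,0,0,0.55],[0.24,0.36,0,0,0,0,0.55],[0.3,0.46,0,0,0,0,0.55],[0.35,0.55,0.03,0,0,0,0.55],[0.38,0.61,0.08,0,0,0,0.55],[0.385,0.615,0.16,0,0,0,0.55],[0.385,0.615,0.22,0,0,0,0.55],[0.385,0.615,0.23,0,0,0,0.55],[0.385,0.615,0.23,0,0,0,0.55],[0.385,0.615,0.23,0,0,0,0.55]]

```text
time_s: 15.6
tool_pos: [0.4391, -0.0147, 0.1599]
tool_rot: [180.0, 0.1, 173.2]
force: [-0.0, -0.6, 0.4]
grip_width: 0.0479
grasp_force: 0.0
```

```bash
python3 to.py .437 -.0112 .095 173.3
```

```text
t 15.6 pos [ 0.4391 -0.0147  0.1599] rot [1.7999e+02 6.0000e-02 1.7325e+02] F [-0.  -0.6  0.4] w 0.0479
[ 4.370e-01 -1.120e-02  9.500e-02  1.733e+02] [ 8.400e-03  1.080e-02  2.165e-01  1.000e-04  3.000e-04 -3.000e-04]
```

Emit:
servo_tool:
  series:
    - [[0.007,0.011,0.03,0,0,0,0.55],[0.007,0.011,0.08,0,0,0,0.55],[0.007,0.011,0.13,0,0,0,0.55],[0.007,0.011,0.18,0,0,0,0.55],[0.007,0.011,0.21,0,0,0,0.55],[0.007,0.011,0.215,0,0,0,0.55],[0.007,0.011,0.215,0,0,0,0],[0.007,0.011,0.215,0,0,0,0],[0.007,0.011,0.215,0,0,0,0],[0.007,0.011,0.215,0,0,0,0],[0.007,0.011,0.215,0,0,0,0],[0.007,0.011,0.215,0,0,0,0]]

```text
time_s: 16.6
tool_pos: [0.4374, -0.0107, 0.0952]
tool_rot: [180.0, 0.1, 173.3]
force: [-0.4, -0.0, 3.6]
grip_width: 0.0254
grasp_force: 15.0
```

Emit:
servo_tool:
  series:
    - [[0,0,-0.04,0,0,0,0],[0,0,-0.1,0,0,0,0],[0,0,-0.2,0,0,0,0],[0,0,-0.3,0,0,0,0],[0,0,-0.4,0,0,0,0],[0,0,-0.5,0,0,0,0],[0,0,-0.56,0,0,0,0],[-0.02,-0.06,-0.56,0,0,0,0],[-0.05,-0.15,-0.56,0,0,0,0],[-0.08,-0.25,-0.56,0,0,0,0],[-0.12,-0.35,-0.56,0,0,0,0],[-0.15,-0.45,-0.56,0,0,0,0]]

```text
time_s: 17.6
tool_pos: [0.4658, -0.1515, 0.2624]
tool_rot: [180.0, 0.0, 173.3]
force: [0.3, 0.2, -1.4]
grip_width: 0.0257
grasp_force: 15.0
```

```bash
python3 to.py .509 -.3398 .263 173.3
```

```text
t 17.6 pos [ 0.4658 -0.1515  0.2624] rot [1.7999e+02 3.0000e-02 1.7333e+02] F [ 0.3  0.2 -1.4] w 0.0257
[  0.509   -0.3398   0.263  173.3   ] [-2.159e-01 -6.067e-01 -1.800e-03  0.000e+00  2.000e-04  2.000e-04]
```

Emit:
servo_tool:
  series:
    - [[-0.03,-0.09,0,0,0,0,0],[-0.07,-0.18,0,0,0,0,0],[-0.1,-0.28,0,0,0,0,0],[-0.13,-0.37,0,0,0,0,0],[-0.17,-0.46,0,0,0,0,0],[-0.19,-0.54,0,0,0,0,0],[-0.21,-0.59,0,0,0,0,0],[-0.215,-0.603,0,0,0,0,0],[-0.215,-0.603,0,0,0,0,0],[-0.215,-0.603,0,0,0,0,0],[-0.215,-0.603,0,0,0,0,0]]

```text
time_s: 18.52
tool_pos: [0.5089, -0.3357, 0.2623]
tool_rot: [179.9, -0.0, 173.4]
force: [0.5, -0.1, -1.4]
grip_width: 0.0252
grasp_force: 15.0
```

```bash
python3 to.py .509 -.3398 .102 173.3; python3 body.py .509 -.335 .18 .235
```

```text
t 18.5167 pos [ 0.5089 -0.3357  0.2623] rot [179.92  -0.   173.4 ] F [ 0.5 -0.1 -1.4] w 0.0252
[ 5.090e-01 -3.398e-01  1.020e-01  1.733e+02] [-1.900e-03 -1.430e-02  5.344e-01  5.000e-04 -0.000e+00  6.000e-04]
body 467 [ 0.5095 -0.3354]
```

Emit:
servo_tool:
  series:
    - [[-0.003,-0.006,0,0,0,0,0],[-0.003,-0.01,0,0,0,0,0],[-0.003,-0.01,0.05,0,0,0,0],[-0.003,-0.01,0.13,0,0,0,0],[-0.003,-0.01,0.2,0,0,0,0],[-0.003,-0.01,0.27,0,0,0,0],[-0.003,-0.01,0.34,0,0,0,0],[-0.003,-0.01,0.4,0,0,0,0],[-0.003,-0.01,0.45,0,0,0,0],[-0.003,-0.01,0.49,0,0,0,0],[-0.003,-0.01,0.51,0,0,0,0],[-0.003,-0.01,0.52,0,0,0,0]]

```text
time_s: 19.57
tool_pos: [0.5089, -0.3401, 0.1057]
tool_rot: [180.0, -0.1, 173.3]
force: [0.4, 0.3, -0.9]
grip_width: 0.0258
grasp_force: 15.0
```

Emit:
servo_tool:
  series:
    - [[0,0,0.005,0,0,0,0],[0,0,0.01,0,0,0,0],[0,0,0.015,0,0,0,0],[0,0,0.018,0,0,0,0],[0,0,0.02,0,0,0,0],[0,0,0.02,0,0,0,0]]

```text
time_s: 20.07
tool_pos: [0.5096, -0.3407, 0.1013]
tool_rot: [-180.0, 0.1, 173.3]
force: [-0.8, 0.7, 2.2]
grip_width: 0.0254
grasp_force: 15.0
```

Emit:
servo_tool:
  series:
    - [[0,0,0.003,0,0,0,0],[0,0,0.003,0,0,0,0.4],[0,0,0,0,0,0,0.4],[0,0,0,0,0,0,0.4],[0,0,-0.04,0,0,0,0.4],[0,0,-0.1,0,0,0,0.4],[0,0,-0.2,0,0,0,0.4],[0,0,-0.3,0,0,0,0.4],[0,0,-0.4,0,0,0,0.4],[0,0,-0.46,0,0,0,0.4],[0,0.1,-0.46,0,0,0,0.4],[0,0.2,-0.46,0,0,0,0.4]]

```text
time_s: 21.07
tool_pos: [0.5158, -0.2833, 0.2411]
tool_rot: [-179.9, 0.2, 173.0]
force: [0.1, 1.5, -0.5]
grip_width: 0.0349
grasp_force: 0.0
```

Emit:
servo_tool:
  series:
    - [[0,0.12,0,0,0,-0.02,0.5],[0,0.24,0,0,0,-0.04,0.5],[0,0.36,0,0,0,-0.06,0.5],[0,0.48,0,0,0,-0.08,0.5],[0,0.6,0,0,0,-0.1,0.5],[0,0.72,0,0,0,-0.12,0.5],[0,0.84,0,0,0,-0.14,0.5],[0,0.96,0,0,0,-0.16,0.5],[0,1,0,0,0,-0.16,0.5],[0,1,0,0,0,-0.16,0.5],[0,1,0,0,0,-0.16,0.5],[0,1,0,0,0,-0.16,0.5]]

```text
time_s: 22.07
tool_pos: [0.5512, 0.015, 0.2389]
tool_rot: [-179.9, 0.0, -158.1]
force: [0.4, -0.2, 0.2]
grip_width: 0.0436
grasp_force: 0.0
```

```bash
python3 to.py .520 .3435 .15 -157.9; python3 - <<'E'
from h import *
c=eyes.read_camera('top'); s=eyes.read_camera('scene')
T=cloud(c);W=cloud(s)
a=c['frame'][210:310,410:490,::-1]; b=s['frame'][140:270,130:250,::-1]
cv2.imwrite('pics/g3.png',cv2.convertScaleAbs(np.hstack([cv2.resize(a,(400,500),interpolation=2),cv2.resize(b,(400,500),interpolation=2)]),alpha=1.4))
for p in((.5648,-.3463),(.571,-.2925),(.509,-.3405),(.5165,-.285),(.4615,-.2803),(.4536,-.334)):
    q=[]
    for X in(T,W):
        m=(np.hypot(X[...,0]-p[0],X[...,1]-p[1])<.02)&(X[...,2]>.12)&(X[...,2]<.137); t=X[m]; q+=[len(t),np.percentile(t[:,2],90).round(4),((t.max(0)+t.min(0))/2)[:2].round(4)]
    print(*q)
E
```

```text
t 22.0667 pos [0.5512 0.015  0.2389] rot [-179.94    0.   -158.06] F [ 0.4 -0.2  0.2] w 0.0436
[ 5.200e-01  3.435e-01  1.500e-01 -1.579e+02] [-3.1260e-01  1.0549e+00  2.9520e-01 -3.0000e-04  0.0000e+00 -9.0000e-04]
104 0.1335 [ 0.5638 -0.3512] 92 0.1334 [ 0.5665 -0.3472]
100 0.1332 [ 0.5685 -0.294 ] 113 0.1329 [ 0.5707 -0.2917]
107 0.1335 [ 0.5092 -0.3408] 126 0.1336 [ 0.5113 -0.3392]
100 0.1339 [ 0.5178 -0.2858] 130 0.1335 [ 0.5189 -0.2835]
103 0.1332 [ 0.4613 -0.2807] 115 0.1328 [ 0.4625 -0.2778]
101 0.1337 [ 0.4529 -0.3339] 122 0.1332 [ 0.4561 -0.3327]
```

View pics/g3.png

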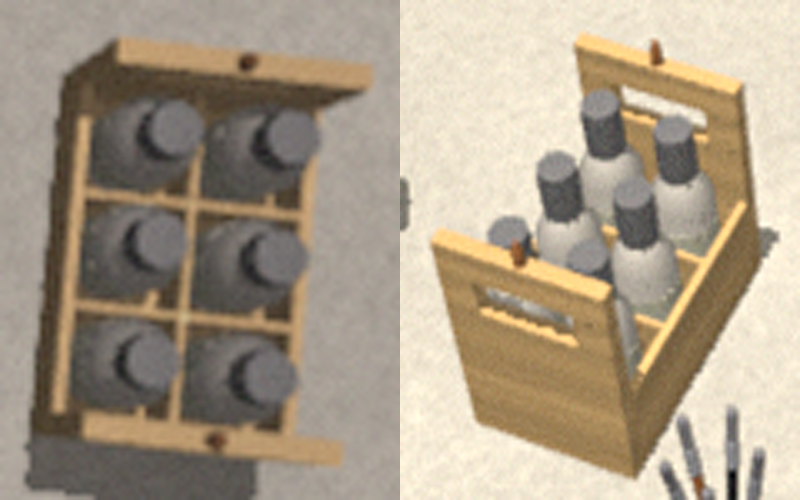

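All six bottles stand in their compartments, caps at about 131-133 mm. The pins are at crop (248,61) and (216,440) in the top view. Next is the lid.

Emit:
servo_tool:
  series:
    - [[-0.03,0.1,0,0,0,0,0.5],[-0.06,0.2,0,0,0,0,0.5],[-0.09,0.3,0,0,0,0,0.5],[-0.12,0.4,0,0,0,0,0.5],[-0.15,0.5,0.03,0,0,0,0.5],[-0.18,0.6,0.06,0,0,0,0.5],[-0.21,0.7,0.1,0,0,0,0.5],[-0.24,0.8,0.15,0,0,0,0.5],[-0.27,0.9,0.2,0,0,0,0.5],[-0.3,0.98,0.25,0,0,0,0.5],[-0.31,1,0.3,0,0,0,0.5],[-0.31,1,0.3,0,0,0,0.5]]

```text
time_s: 23.17
tool_pos: [0.5224, 0.3308, 0.1448]
tool_rot: [-179.9, -0.3, -157.8]
force: [-1.1, -0.0, -0.1]
grip_width: 0.0431
grasp_force: 0.0
```

Emit:
servo_tool:
  series:
    - [[0,0.05,0,0,0,0,0.5],[0,0.05,0.1,0,0,0,0.5],[0,0.05,0.18,0,0,0,0.5],[0,0.05,0.22,0,0,0,0.5],[0,0.05,0.22,0,0,0,0.5],[0,0.05,0.22,0,0,0,0.5]]

```text
time_s: 23.67
tool_pos: [0.5196, 0.3432, 0.0834]
tool_rot: [-180.0, 0.0, -158.0]
force: [-0.3, 1.2, -0.1]
grip_width: 0.0438
grasp_force: 0.0
```

```bash
python3 to.py .520 .3435 .014 -157.9; python3 - <<'E'
from h import *
c=eyes.read_camera('top');s=eyes.read_camera('scene')
q=lambda x,y,ox,oy,sx,sy:((x+.5)/sx-.5+ox,(y+.5)/sy-.5+oy)
print('top',ray(c,*q(248,60,410,210,5,5),.16),ray(c,*q(216,439,410,210,5,5),.16))
print('scene',ray(s,*q(117,241,130,140,10/3,500/130),.16),ray(s,*q(256,43,130,140,10/3,500/130),.16))
E
```

```text
t 23.6667 pos [0.5196 0.3432 0.0834] rot [-1.7999e+02  3.0000e-02 -1.5801e+02] F [-0.3  1.2 -0.1] w 0.0438
[ 5.200e-01  3.435e-01  1.400e-02 -1.579e+02] [-1.400e-03  5.000e-04  2.314e-01 -1.000e-04  2.000e-04 -6.000e-04]
top [ 0.59834774 -0.32118979] [ 0.42460617 -0.30101698]
scene [ 0.59885029 -0.32241466] [ 0.4257161  -0.30118117]
```

Emit:
servo_tool:
  series:
    - [[0,0,0.05,0,0,0,0.5],[0,0,0.12,0,0,0,0.5],[0,0,0.18,0,0,0,0.5],[0,0,0.22,0,0,0,0.5],[0,0,0.229,0,0,0,0.5],[0,0,0.229,0,0,0,0.5],[0,0,0.229,0,0,0,0],[0,0,0.229,0,0,0,0],[0,0,0.229,0,0,0,0],[0,0,0.229,0,0,0,0],[0,0,0.229,0,0,0,0],[0,0,0.229,0,0,0,0]]
  grip_force: 35

```text
time_s: 24.77
tool_pos: [0.5191, 0.344, 0.0142]
tool_rot: [180.0, 0.0, -157.9]
force: [-1.4, -0.7, 1.0]
grip_width: 0.0138
grasp_force: 35.0
```

Emit:
servo_tool:
  series:
    - [[0,0,-0.03,0,0,0,0],[0,0,-0.1,0,0,0,0],[0,0,-0.2,0,0,0,0],[0,0,-0.3,0,0,0,0],[0,0,-0.4,0,0,0,0],[0,0,-0.5,0,0,0,0],[0,0,-0.6,0,0,0,0],[0,0,-0.68,0,0,0,0],[0,0,-0.7,0,0,0,0],[0.02,-0.05,-0.7,0,0,0,0],[0.05,-0.12,-0.7,0,0,0,0],[0.084,-0.2,-0.7,0,0,0,0]]

```text
time_s: 25.77
tool_pos: [0.5168, 0.2778, 0.2218]
tool_rot: [-180.0, -0.2, -157.8]
force: [0.1, -1.0, -1.3]
grip_width: 0.0138
grasp_force: 35.0
```

Emit:
servo_tool:
  series:
    - [[0.034,-0.08,0,0,0,0,0],[0.067,-0.16,0,0,0,0,0],[0.1,-0.24,0,0,0,0,0],[0.134,-0.32,0,0,0,0,0],[0.167,-0.4,0,0,0,0,0],[0.2,-0.48,0,0,0,0,0],[0.234,-0.56,0,0,0,0,0],[0.268,-0.64,0,0,0,0,0],[0.3,-0.72,0,0,0,0,0],[0.335,-0.8,0,0,0,0,0],[0.37,-0.88,0,0,0,0,0],[0.4,-0.95,0,0,0,0,0]]

```text
time_s: 26.77
tool_pos: [0.512, -0.0333, 0.2219]
tool_rot: [180.0, -0.2, -158.0]
force: [0.7, 0.6, -1.6]
grip_width: 0.0141
grasp_force: 35.0
```

```bash
python3 to.py .512 -.3115 .225 173.25
```

```text
t 26.7667 pos [ 0.512  -0.0333  0.2219] rot [ 179.96   -0.19 -158.02] F [ 0.7  0.6 -1.6] w 0.0141
[  0.512   -0.3115   0.225  173.25  ] [ 0.3471 -0.8597 -0.0099 -0.     -0.0011  0.1596]
```

Emit:
servo_tool:
  series:
    - [[0.034,-0.08,-0.01,0,0,0.01,0],[0.067,-0.16,-0.01,0,0,0.03,0],[0.1,-0.25,-0.01,0,0,0.05,0],[0.134,-0.33,-0.01,0,0,0.07,0],[0.167,-0.41,-0.01,0,0,0.09,0],[0.2,-0.5,-0.01,0,0,0.11,0],[0.235,-0.58,-0.01,0,0,0.13,0],[0.27,-0.67,-0.01,0,0,0.145,0],[0.3,-0.75,-0.01,0,0,0.155,0],[0.325,-0.81,-0.01,0,0,0.16,0],[0.34,-0.85,-0.01,0,0,0.16,0],[0.345,-0.852,-0.01,0,0,0.16,0]]

```text
time_s: 27.77
tool_pos: [0.5113, -0.3099, 0.2249]
tool_rot: [-179.9, -0.2, 173.0]
force: [-0.1, 0.3, -0.5]
grip_width: 0.0137
grasp_force: 35.0
```

Emit:
servo_tool:
  series:
    - [[0,0,0,0,0,0,0],[0,0,0,0,0,0,0],[0,0,0,0,0,0,0]]

```text
time_s: 28.02
tool_pos: [0.5143, -0.3046, 0.2261]
tool_rot: [179.9, -0.0, 173.4]
force: [0.0, 0.7, -0.1]
grip_width: 0.0137
grasp_force: 35.0
```

```bash
python3 to.py .512 -.3115 .18 173.25; python3 - <<'E'
from h import *
a=eyes.read_camera('top')['frame'][205:325,395:495,::-1];b=eyes.read_camera('scene')['frame'][110:230,120:260,::-1]
cv2.imwrite('pics/g4.png',cv2.convertScaleAbs(np.hstack([cv2.resize(a[:,60:],(200,600),interpolation=2)*0+cv2.resize(a,(200,600))*0+cv2.resize(a,(200,600))*1,cv2.resize(b,(600,514),interpolation=2).copy() if 0 else cv2.copyMakeBorder(cv2.resize(b,(600,514),interpolation=2),0,86,0,0,0)]),alpha=1.4))
E
```

```text
t 28.0167 pos [ 0.5143 -0.3046  0.2261] rot [ 1.7991e+02 -5.0000e-02  1.7339e+02] F [ 0.   0.7 -0.1] w 0.0137
[  0.512   -0.3115   0.18   173.25  ] [ 0.0047 -0.0241  0.1537  0.0005 -0.0003  0.0008]
```

View pics/g4.png

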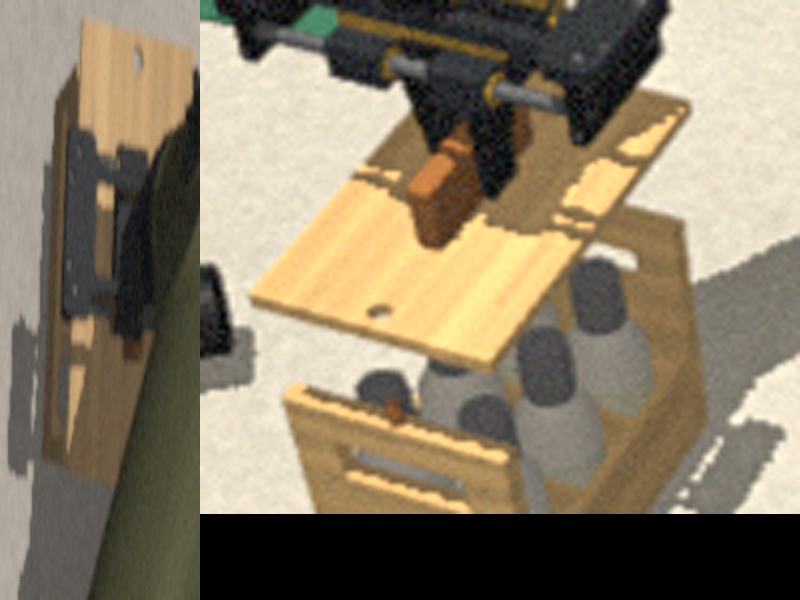

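```bash
python3 to.py; python3 - <<'E'
from h import *
c=eyes.read_camera('top');s=eyes.read_camera('scene')
q=lambda x,y,ox,oy,sx,sy:((x+.5)/sx-.5+ox,(y+.5)/sy-.5+oy)
z=.2199
h=[ray(c,*q(138,58,395,205,2,5),z),ray(s,*q(180,311,120,110,600/140,514/120),z)]
print(h)
# expected far hole from tool pose
o=get_obs();y=np.radians(o['tool_rot'][2]);p=np.array(o['tool_pos'][:2]); print('pred',p-.088*np.array([np.cos(y),np.sin(y)]))
# refine hole centres automatically: plane fit + corners via lid mask in scene cloud
W=cloud(s); print('lid z',np.nanmedian(W[int(110+330/4.28),int(120+250/4.28)-3:int(120+250/4.28)+3,2]))
for n,cam in(('top',c),('scene',s)):
    X=cloud(cam);m=(X[...,2]>.205)&(X[...,2]<.230)&(np.hypot(X[...,0]-.514,X[...,1]+.305)<.13)
    P=X[m]; ex=P[:,:2]@np.array([-np.cos(y),-np.sin(y)]); ey=P[:,:2]@np.array([np.sin(y),-np.cos(y)])
    p0=p@np.array([-np.cos(y),-np.sin(y)]); p1=p@np.array([np.sin(y),-np.cos(y)])
    A=np.c_[P[:,:2]-p,np.ones(len(P))]; k=np.linalg.lstsq(A,P[:,2],rcond=None)[0]
    print(n,len(P),'along',np.percentile(ex-p0,[.5,99.5]).round(4),'across',np.percentile(ey-p1,[.5,99.5]).round(4),'tilt,z',k.round(4))
E
```

```text
t 28.1167 pos [ 0.5146 -0.3048  0.2266] rot [179.94  -0.   173.41] F [-0.1  0.3 -1. ] w 0.0136
[array([ 0.60250664, -0.31623419]), array([ 0.60375065, -0.31508534])]
pred [ 0.60201085 -0.31534159]
lid z 0.22149594918434884
top 2342 along [-0.0978  0.099 ] across [-0.0586  0.061 ] tilt,z [-0.002   0.      0.2199]
scene 3152 along [-0.0964  0.1029] across [-0.0614  0.0638] tilt,z [-0.0061 -0.0051  0.2209]
```

Emit:
servo_tool:
  series:
    - [[0.005,-0.01,0,0,0,0.001,0],[0.011,-0.022,0.02,0,0,0.001,0],[0.011,-0.022,0.06,0,0,0.001,0],[0.011,-0.022,0.1,0,0,0.001,0],[0.011,-0.022,0.13,0,0,0.001,0],[0.011,-0.022,0.145,0,0,0.001,0],[0.011,-0.022,0.145,0,0,0.001,0],[0.011,-0.022,0.145,0,0,0.001,0],[0.011,-0.022,0.145,0,0,0.001,0]]

```text
time_s: 28.97
tool_pos: [0.5106, -0.3125, 0.1836]
tool_rot: [-180.0, 0.0, 173.1]
force: [1.1, -0.2, -1.7]
grip_width: 0.0139
grasp_force: 35.0
```

```bash
python3 to.py .5106 -.311 .178 173.25; python3 - <<'E'
from h import *
a=eyes.read_camera('top')['frame'][205:245,440:490,::-1];b=eyes.read_camera('scene')['frame'][170:230,130:190,::-1]
f=lambda i,k:cv2.resize(i,None,fx=k,fy=k,interpolation=2)
a=f(a,8);b=f(b,6.6666667)
h=max(a.shape[0],b.shape[0]);P=lambda i:cv2.copyMakeBorder(i,0,h-i.shape[0],0,0,0)
o=np.hstack([P(a),P(b)]);print(a.shape,b.shape,o.shape);cv2.imwrite('pics/g5.png',cv2.convertScaleAbs(o,alpha=1.4))
E
```

```text
t 28.9667 pos [ 0.5106 -0.3125  0.1836] rot [-1.7998e+02  4.0000e-02  1.7312e+02] F [ 1.1 -0.2 -1.7] w 0.0139
[  0.5106  -0.311    0.178  173.25  ] [ 0.0005  0.0049  0.0186 -0.0001  0.0002 -0.0007]
(320, 400, 3) (400, 400, 3) (400, 800, 3)
```

View pics/g5.png

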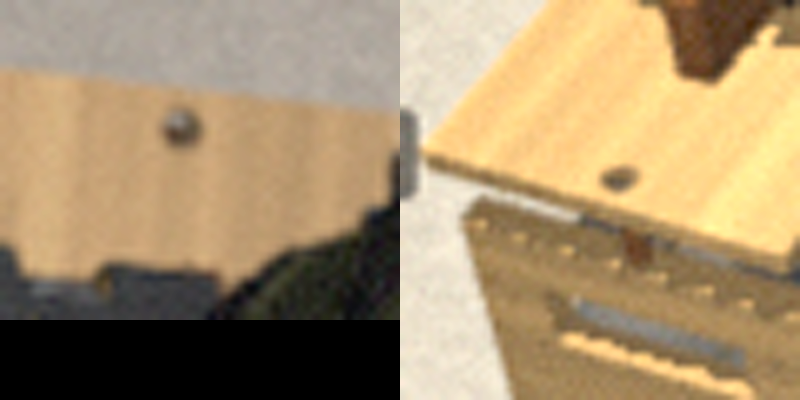

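```bash
python3 - <<'E'
from h import *
o=get_obs();print(o['tool_pos'].round(4),o['tool_rot'].round(2))
c=eyes.read_camera('top');s=eyes.read_camera('scene')
q=lambda x,y,ox,oy,k:((x+.5)/k-.5+ox,(y+.5)/k-.5+oy)
z=.1774
print('hole',ray(c,*q(182,128,440,205,8),z),ray(s,*q(220,178,130,170,20/3),z))
y=np.radians(o['tool_rot'][2]);print('pred',o['tool_pos'][:2]-.088*np.array([np.cos(y),np.sin(y)]))
E
```

```text
[ 0.5106 -0.3126  0.1839] [-1.7998e+02  6.0000e-02  1.7311e+02]
hole [ 0.59844307 -0.32389935] [ 0.59997737 -0.32318327]
pred [ 0.59801367 -0.32313797]
```

Emit:
servo_tool:
  series:
    - [[0,0.005,0,0,0,-0.0007,0],[0,0.005,0,0,0,-0.0007,0],[0,0.005,0.01,0,0,-0.0007,0],[0,0.005,0.02,0,0,-0.0007,0],[0,0.005,0.03,0,0,-0.0007,0],[0,0.005,0.04,0,0,-0.0007,0],[0,0.005,0.04,0,0,-0.0007,0],[0,0.005,0.04,0,0,-0.0007,0]]

```text
time_s: 29.83
tool_pos: [0.5103, -0.3107, 0.1709]
tool_rot: [180.0, -0.0, 173.2]
force: [-1.1, 0.2, -1.5]
grip_width: 0.0137
grasp_force: 35.0
```

Emit:
servo_tool:
  series:
    - [[0,0,0.005,0,0,0,0],[0,0,0.01,0,0,0,0],[0,0,0.015,0,0,0,0],[0,0,0.02,0,0,0,0],[0,0,0.02,0,0,0,0],[0,0,0.02,0,0,0,0]]

```text
time_s: 30.33
tool_pos: [0.5105, -0.3111, 0.1652]
tool_rot: [-180.0, 0.0, 173.2]
force: [0.5, -0.9, -1.3]
grip_width: 0.0136
grasp_force: 35.0
```

Both pins have entered their holes, with no resistance. I'll lower it the rest of the way.

Emit:
servo_tool:
  series:
    - [[0,0,0.005,0,0,0,0],[0,0,0.01,0,0,0,0],[0,0,0.015,0,0,0,0],[0,0,0.018,0,0,0,0],[0,0,0.021,0,0,0,0],[0,0,0.021,0,0,0,0]]

```text
time_s: 30.83
tool_pos: [0.5105, -0.3111, 0.1592]
tool_rot: [-180.0, 0.0, 173.2]
force: [1.0, -1.2, 1.7]
grip_width: 0.0139
grasp_force: 35.0
```

Emit:
servo_tool:
  series:
    - [[0,0,0.003,0,0,0,0],[0,0,0.005,0,0,0,0],[0,0,0.005,0,0,0,0]]

```text
time_s: 31.08
tool_pos: [0.5106, -0.3111, 0.1592]
tool_rot: [180.0, 0.1, 173.2]
force: [-2.2, 1.1, 8.8]
grip_width: 0.0136
grasp_force: 35.0
```

Seated at TCP 159.2 mm, exactly the expected height. Now release and retreat.

Emit:
servo_tool:
  series:
    - [[0,0,0,0,0,0,0.45],[0,0,0,0,0,0,0.45],[0,0,0,0,0,0,0.45],[0,0,0,0,0,0,0.45],[0,0,-0.03,0,0,0,0.45],[0,0,-0.08,0,0,0,0.45],[0,0,-0.15,0,0,0,0.45],[0,0,-0.25,0,0,0,0.45],[0,0,-0.35,0,0,0,0.45],[0.05,0.05,-0.4,0,0,0,0.45],[0.1,0.12,-0.4,0,0,0,0.45],[0.1,0.2,-0.4,0,0,0,0.45]]

```text
time_s: 32.08
tool_pos: [0.4855, -0.2498, 0.2796]
tool_rot: [-180.0, 0.1, 172.9]
force: [0.1, -0.6, -0.3]
grip_width: 0.039
grasp_force: 0.0
```

Emit:
servo_tool:
  series:
    - [[0,0.08,0,0,0,0,0.45],[0,0.16,0,0,0,0,0.45],[0,0.26,0,0,0,0,0.45],[0,0.36,0,0,0,0,0.45],[0,0.46,0,0,0,0,0.45],[0,0.55,0,0,0,0,0.45],[0,0.62,0,0,0,0,0.45],[0,0.65,0,0,0,0,0.45],[0,0.65,0,0,0,0,0.45]]

```text
time_s: 32.83
tool_pos: [0.5109, -0.0517, 0.2777]
tool_rot: [180.0, 0.0, 173.5]
force: [-0.6, 0.7, 0.1]
grip_width: 0.0389
grasp_force: 0.0
```

```bash
python3 to.py; python3 - <<'E'
from h import *
T0=np.load('top0.npy');S0=np.load('scene0.npy')
for n,X0 in(('top',T0),('scene',S0)):
    X=cloud(eyes.read_camera(n)); m=(np.abs(X[...,2]-.153)<.012)&(np.hypot(X[...,0]-.512,X[...,1]+.3115)<.12); P=X[m]
    k=np.linalg.lstsq(np.c_[P[:,:2]-[.512,-.3115],np.ones(len(P))],P[:,2],rcond=None)[0]; print(n,'lid',len(P),'slopes,z',k.round(4))
    for nm,p,h in(('can',(.5595,.0125),.148),('bust',(.664,.056),.12),('pot1',(.653,-.06),.059),('pot2',(.435,-.1005),.059),('cup',(.431,.098),.085),('brush',(.69,-.15),.09)):
        r=[]
        for Y in(X0,X):
            t=Y[(np.hypot(Y[...,0]-p[0],Y[...,1]-p[1])<.05)&(Y[...,2]>h*.8)&(Y[...,2]<.2)]; r+=[len(t),t.mean(0).round(3) if len(t) else None]
        print(nm,*r)
E
```

```text
t 32.8333 pos [ 0.5109 -0.0517  0.2777] rot [179.97   0.   173.48] F [-0.6  0.7  0.1] w 0.0389
top lid 4264 slopes,z [-0.0031 -0.0006  0.1526]
can 327 [0.558 0.012 0.143] 89 [0.556 0.009 0.143]
bust 246 [0.662 0.056 0.113] 246 [0.662 0.056 0.113]
pot1 304 [ 0.653 -0.06   0.057] 252 [ 0.656 -0.06   0.058]
pot2 301 [ 0.435 -0.101  0.058] 0 None
cup 161 [0.431 0.101 0.082] 165 [0.431 0.102 0.081]
brush 312 [ 0.712 -0.152  0.123] 315 [ 0.713 -0.152  0.123]
scene lid 3600 slopes,z [-0.005  -0.005   0.1535]
can 539 [0.57  0.015 0.14 ] 545 [0.571 0.016 0.14 ]
bust 342 [0.674 0.059 0.114] 344 [0.674 0.059 0.114]
pot1 433 [ 0.661 -0.057  0.058] 434 [ 0.661 -0.057  0.058]
pot2 316 [ 0.443 -0.097  0.058] 318 [ 0.443 -0.097  0.058]
cup 440 [0.433 0.098 0.079] 444 [0.432 0.098 0.079]
brush 761 [ 0.715 -0.15   0.124] 755 [ 0.715 -0.15   0.124]
```

The lid is level with its top at 153 mm, which is flush, and nothing else has moved.

```bash
python3 -c "
from cell import env
print(env.sign_off())"
```

```text
the job is handed in; nothing more can be done
None
```

The three loose bottles stand upright on the floor of the crate's empty compartments, the lid lies flush over both pins, nothing else moved, and I handed the job in after about 33 s of robot time.

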